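Feel for the release notch and let the tray gate spring open

TASK

Open the sprung gate of the parts tray: put the shut fingertips lightly on the left-hand end (as the robot sees it) of the steel edge standing on the latch body, slide them to the right along the top of the edge until they come to the notch, and press the release tongue inside the notch fully down so that the gate swings open by itself. Never force the edge down to its stop, pick nothing up, leave the parts in and around the tray where they are, and finish with the fingers clear and the tongue sprung back up.

Things in the scene. Friction and masses are not known exactly. Their poses are not given: they have to be found in the camera images.
- latch: Grey fixed latch body casting, 54 mm deep (x), 330 long (y), parts tray behind it. Origin on the yellow board (18 mm above the work surface), straight under the middle of the steel edge; x to the tray, away from the robot (+-0.25 rad), y left along the edge, z up. Middle part 34 mm high; end blocks (42 mm deep, 92 to 165 mm either side of the middle) 66 mm high. All heights from this origin.
- edge_left (a point): Point on top of the steel edge, 75 mm left of its middle: a place to begin. The edge is a steel strip 14 mm thick in x (centred on the latch's x = 0), top 60 mm high, seen between the end blocks from y = +92 to -92 mm. One notch interrupts it: 40 mm long in y, open above, in front and behind.
- edge_right (a point): Point on top of the line of the edge, 85 mm right of its middle. The notch's middle lies anywhere from y = +10 to y = -55 mm in the latch's frame; it changes each time and is not reported: feel for it, or look for the gap. The release tongue in it is 14 x 37 mm (x, y), its top 46 mm high (14 mm below the edge), 39 mm when fully pressed.
- edge (a joint): How far the sprung edge strip is pushed down, m: 0 free, 0.010 at its stop (about 12 N). It gives way from about 0.5 N, then 1 mm per 1.2 N, and springs back. Both sides of the notch go down together. Over 0.0004 a finger is riding on it. A finger that stands partly outside the notch only pushes the edge, not the tongue.
- release (a joint): How far the release tongue in the notch is pushed down, m: 0 free, 0.007 fully down. It takes about 3 N to start it and 6 N to push it fully down; it springs back when let go. It draws down the bolt that holds the gate, which is freed beyond about 0.005.
- gate (a joint): Opening angle of the steel gate at the right side of the tray, rad: 0 shut (held by the bolt), 1.2 fully open, swung outwards to the right. Once freed, its spring opens it fully in about 3 s and keeps it open. 75 mm high, 215 mm long, hinged at the back.
- gate_end (a point): The gate's free end, 42 mm above the board; shut, it is at the right-hand end of the latch body.
- pin0: steel cotter pin, 75 x 24 x 6 mm, lying on the tray floor; to be left alone
- pin1: steel cotter pin, 75 x 24 x 6 mm, lying on the tray floor; to be left alone
- pin2: steel cotter pin, 75 x 24 x 6 mm, lying on the tray floor; to be left alone
- plug: white plastic go/no-go plug gauge, 26 mm diameter, 80 mm tall, standing in the tray; origin under its foot; to be left alone
- punch: copper drift punch, 12 mm square, 127 mm long, lying in the tray; to be left alone
- wrench: wrench lying on the board to the left of the tray; to be left alone
- bushing: brass bushing, 48 mm diameter, 30 mm high, on the board to the left of the latch body; to be left alone
- nut: dark square nut, 36 mm, 18 mm high, on the board in front of the latch body's right half; to be left alone

How it is judged (in metres and radians):
On the way, in this order (a step that is already met when the one before it is completed fails the run):
1. the fingers rest on the edge near its left-hand end (more than 58 mm left of the middle) (value of joint edge above 0.0004 m and y of the grasp point in the frame of latch between 0.058 and 0.1 m and x of the grasp point in the frame of latch between -0.02 and 0.02 m), for 0.1 s.
2. the fingers ride on the edge further right (less than 48 mm left of the middle), still pressing it (value of joint edge above 0.0004 m and y of the grasp point in the frame of latch between -0.1 and 0.048 m and x of the grasp point in the frame of latch between -0.02 and 0.02 m), for 0.05 s.
3. the tongue in the notch is pressed down by more than 5.5 mm (value of joint release above 0.0055 m and y of the grasp point in the frame of latch below 0.045 m and x of the grasp point in the frame of latch between -0.02 and 0.02 m), for 0.1 s.
At the end, for the whole second after the job is handed in: The gate stands open by more than 1.0 rad and at rest; the tongue and the edge have sprung back to within 1 mm (value of joint gate above 1 rad and velocity of joint gate below 0.05 rad/s and value of joint each of release, edge below 0.001 m); the robot touches nothing.
It fails at once if the edge is forced down by more than 9 mm (to its stop) (value of joint edge above 0.009 m).
It fails at once if one of the loose parts in or around the tray is lifted or moved by more than 20 mm (distance of any of pin0, pin1, pin2, plug, punch, wrench, bushing, nut from where it was at the start of the episode above 0.02 m).
It also fails if it takes over 51 s, if anything falls off the work surface, if the arm or the gripper's body presses on something with over 40 N, if the wrist force passes 120 N, or if a joint passes its speed limit or range.

ROBOT

A 6-joint arm with a two-finger parallel gripper is mounted at the origin on the work surface. World frame = base frame: x ahead of the robot, y to its left, z up, the work surface at z = 0. Lengths are in m, angles in degrees, forces in N, time in s.
With the tool pointing down it reaches from about 0.375 to 0.9 m from the base axis. Payload 3.1 kg.
Tool frame: the origin (TCP) lies at the very end of the fingers, on their centre line; the grasp point (between the pads) lies 19 mm behind it; z points along the fingers, y is the direction in which the jaws open and shut (so a half turn about z gives the same grasp; the last joint's range is limited). The gripper opens to 87 mm and grips with 3 to 60 N. Pads are 19 mm wide; open, the fingers measure 117 mm over their backs; the gripper's body (75 mm by 190 mm) begins 51 mm behind the grasp point.
Start: joints at [-80.816, 30.224, 82.088, -0, 67.689, -10.227], TCP at [0.208, -0.589, 0.223] pointing down, gripper open.
Joint ranges: [-176.69, 176.69], [-43.24, 126.21], [12.49, 139.97], [-82, 262], [0, 151.66], [-163.58, 163.58]. Speed limits (degrees/s): [159.86, 159.86, 180, 180, 180, 180].

INTERFACE

Orientations are given as a 3x3 rotation matrix whose columns are the frame's x, y, z axes.
In Python, from rig import readout, capture, camera_model, bot, spot_in, regions_of gives the robot as it stands.
- The arm moves only by the tool send_rows, never from a script. Its argument "moves" is a list that holds one entry, the list of rows, each a list of 7 numbers: the turn, a rotation vector about the tool's x, y, z in degrees, then the shift along the tool's x, y, z in cm, then the opening, from -1 (shut) to 1 (fully open). A call has exactly 5 rows; each row shifts and turns the commanded pose from where the row before left it, along the tool's axes as they then stand; what a row does not reach is not made up. A row lasts 1/10 s, in which the tool goes at most 50 mm and 8.59 degrees, less where a joint would pass 70% of its speed; a pose out of reach is approached as far as the arm can. A call with a gripper value outside its range is refused whole. The fingers move at their own pace and stop on an object; the grip force is fixed at half the most. Time passes only in rows, so rows that do not move let the fingers close, or fill a call up. It gives the time, the measured TCP pose, the force and the opening at its end, in the units of the state.
- readout.read_state(): the state, without advancing time (a new reading comes with each control period).
- capture(name): name is "scene" or "top" or "wrist"; returns the picture (400x640x3 uint8, blue, green, red); there is no depth.
- camera_model(name): a dict with "camera_matrix" (3x3 intrinsics, pixels), "pose" (4x4, takes a point from camera to world coordinates). Camera axes: x right, y up, looking along -z (the intrinsics and any distortion apply to the point x, -y, -z); pixel columns grow to the right and rows downward; lengths in m; the calibration is good to about 2 mm. A picture is of the moment at which its call begins: read the wrist's pose just before it. camera_model takes no time and is no camera call; for the wrist camera it gives the pose at the moment of the call.
- bot.hand_in(): hands the job in, once; it reports no verdict.
Trained networks look in the newest picture that a camera, given by its name, has taken for a name from the list of things; names that differ only in an ending like _2 or _b are one class to them, and where a whole thing is asked for, a point or a joint stands for the part that bears it (a point fixed in the world has none). Each returns a list of dicts, best first, with "p" (0 to 1); they miss things now and then, are a little off and sometimes report something else, mostly with a low value. They report only what shows in the picture. A call takes as long as a camera call.
- spot_in(camera, thing): "location" ([x, y, z] in m, in world coordinates, good to about 4 mm: the middle of the surface that is visible of it).
- regions_of(camera, thing): "mask" (400x640 bool, what is visible of it).
The state is a dict: "time_s": time; "joint_positions": joint angles; "qvel": joint speeds; "tau": joint torques, N m; "position": TCP position; "tcp_rot": TCP orientation; "force": force on the tool from outside, world axes, zero at the start; "moment": the same for the moment, N m; "opening": opening from 0.0 (shut) to 1.0 (fully open).
Only numpy, scipy, OpenCV 4.12 (cv2) and the standard library are available. Lean on these libraries where they do the work, as an engineer would, in place of code of your own. Each camera call takes 0.05 s, during which the arm holds its last target. There are 200 camera calls.

## Working session

There is one attempt and no reset: what is moved stays moved. The work goes in short steps, Python scripts to look and compute and a tool call to move; the robot and the scene stay as the last step left them, time stands still between calls to the robot, and variables do not carry over. Pictures are saved under pics/ and viewed, about 8 in all and at most 12, crops included, and the job is handed in when it is done.

Besides the shell and the picture viewer there is one more tool, called after "Call:" as name(argument=value, ...) on one line, values as JSON. send_rows: Moves the arm, as the interface text tells. Its arguments: {"type":"object","properties":{"moves":{"type":"array","items":{"type":"array","items":{"type":"array","items":{"type":"number"}}}}},"required":["moves"]}

```bash
mkdir -p pics; ls; python3 - <<'E'
from rig import readout, capture, camera_model, bot, spot_in, regions_of
import cv2, numpy as np
s=readout.read_state(); print(s['time_s'],s['position'],np.round(s['tcp_rot'],3).tolist(),s['force'],s['opening'])
for n in ('scene','top'):
    im=capture(n); cv2.imwrite(f'pics/{n}0.png',im)
    m=camera_model(n); print(n,np.round(m['pose'],3).tolist(),np.round(m['camera_matrix'],1).tolist(),[k for k in m])
    for t in ('edge','edge_left','latch','release','gate_end','nut','bushing'):
        try: print(t,[(np.round(d['location'],3).tolist(),round(d['p'],2)) for d in spot_in(n,t)[:2]])
        except Exception as e: print(t,e)
E
```

```text
pics
0.0 [ 0.20759904 -0.58873454  0.22156903] [[0.943, 0.332, -0.0], [0.332, -0.943, 0.002], [0.0, -0.002, -1.0]] [ 0.01388056 -1.05721597 -0.92166345] 0.9993358486813676
scene [[0.385, -0.734, 0.559, 1.077], [0.923, 0.299, -0.243, -0.115], [0.011, 0.61, 0.793, 0.775], [0.0, 0.0, 0.0, 1.0]] [[435.6, 0.0, 316.0], [0.0, 435.6, 194.6], [0.0, 0.0, 1.0]] ['camera_matrix', 'pose']
edge [([0.556, -0.079, 0.076], 0.82), ([0.688, 0.215, 0.024], 0.64)]
edge_left [([0.664, -0.112, 0.023], 0.63)]
latch [([0.659, -0.106, 0.023], 0.89)]
release [([0.664, -0.106, 0.022], 0.64), ([0.556, -0.151, 0.065], 0.5)]
gate_end [([0.663, -0.249, 0.072], 0.69)]
nut [([0.457, -0.187, 0.041], 0.65), ([0.662, -0.104, 0.02], 0.4)]
bushing [([0.514, 0.133, 0.042], 0.81)]
top [[0.005, 0.993, -0.118, 0.487], [-1.0, 0.005, -0.001, 0.092], [-0.001, 0.118, 0.993, 0.981], [0.0, 0.0, 0.0, 1.0]] [[465.2, 0.0, 319.9], [0.0, 465.2, 200.9], [0.0, 0.0, 1.0]] ['camera_matrix', 'pose']
edge [([0.64, -0.213, 0.024], 0.73), ([0.55, -0.079, 0.08], 0.56)]
edge_left [([0.657, -0.1, 0.023], 0.56)]
latch [([0.657, -0.101, 0.02], 0.78)]
release []
gate_end [([0.663, -0.25, 0.068], 0.82)]
nut [([0.449, -0.185, 0.034], 0.68)]
bushing [([0.511, 0.133, 0.047], 0.76)]
```

```bash
python3 - <<'E'
import cv2
a=cv2.imread('pics/top0.png')[100:330,280:560]; cv2.imwrite('pics/top0c.png',cv2.resize(a,None,fx=2.8,fy=2.6,interpolation=cv2.INTER_CUBIC))
E
```

```text
(no output)
```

View pics/top0.png

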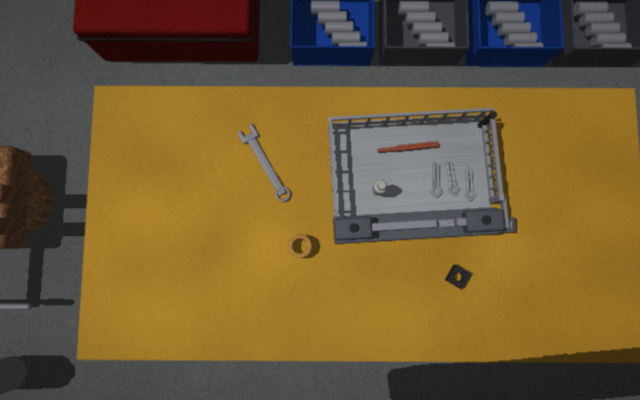

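View pics/scene0.png

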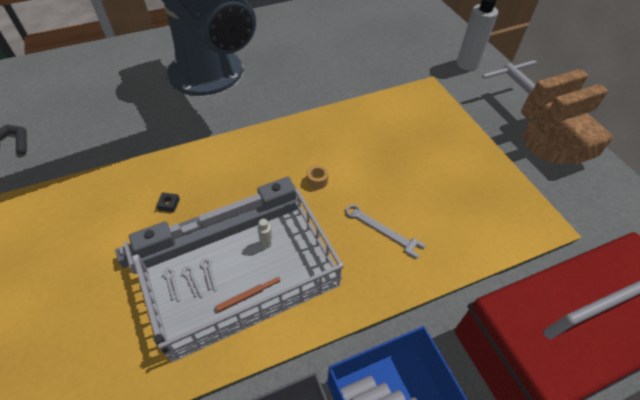

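The top view shows the latch body along row ~225, with end blocks at columns ~335–372 and ~467–505. The edge lies between them with a gap near column 437. The tray is behind it and the nut is in front at (459,276). I'll zoom in.

```bash
python3 - <<'E'
import cv2
a=cv2.imread('pics/top0.png')[200:250,325:525]; cv2.imwrite('pics/top0d.png',cv2.resize(a,None,fx=4,fy=4,interpolation=cv2.INTER_CUBIC))
b=cv2.imread('pics/scene0.png')[170:270,115:315]; cv2.imwrite('pics/sc0d.png',cv2.resize(b,None,fx=4,fy=4,interpolation=cv2.INTER_CUBIC))
import numpy as np
x=np.vstack([cv2.imread('pics/top0d.png'),cv2.imread('pics/sc0d.png')]); cv2.imwrite('pics/z.png',x)
E
```

```text
(no output)
```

View pics/z.png

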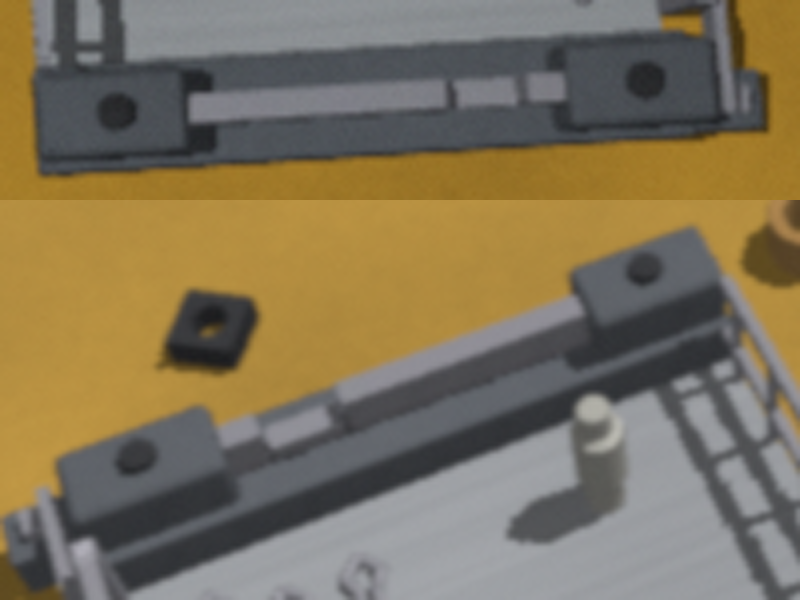

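The crop shows the holes in the two blocks at crop (117,111) and (646,80). The edge runs from (188,107) to (567,87), the notch spans crop columns ~448–527 and the tongue spans ~455–518. Next I'll project these to world positions.

```bash
cat > h.py <<'E'
import numpy as np
from rig import camera_model
def ray(cam,u,v,z):
    m=camera_model(cam);K=m['camera_matrix'];P=m['pose']
    d=np.linalg.inv(K)@[u,v,1]; d=P[:3,:3]@(d*[1,-1,-1]); o=P[:3,3]
    return o+d*(z-o[2])/d[2]
E
python3 - <<'E'
from h import *
T=lambda a,b,z:ray('top',(a+.5)/4-.5+325,(b+.5)/4-.5+200,z)
S=lambda a,b,z:ray('scene',(a+.5)/4-.5+115,(b+.5)/4-.5+170,z)
for F,pts in ((T,dict(hl=(117,111,.084),hr=(646,80,.084),el=(188,107,.078),er=(567,87,.078),nl=(447,94,.078),nr=(527,89,.078),tl=(455,93,.064),tr=(518,91,.064))),
 (S,dict(hl=(645,67,.084),hr=(135,256,.084),nl=(338,195,.078),nr=(258,228,.078),tong=(298,227,.064)))):
    p={k:F(*v) for k,v in pts.items()}
    o=(p['hl']+p['hr'])/2; y=(p['hl']-p['hr'])[:2]; L=np.linalg.norm(y); y/=L; x=np.array([y[1],-y[0]])
    print('o',o.round(4),'L',L.round(4),'yaw',np.degrees(np.arctan2(y[1],y[0])-np.pi/2).round(2))
    for k,v in p.items(): print(k,v.round(4),'local',((v-o)[:2]@x).round(4),((v-o)[:2]@y).round(4))
E
```

```text
o [ 0.5501 -0.1011  0.084 ] L 0.2562 yaw 3.62
hl [0.542  0.0268 0.084 ] local 0.0 0.1281
hr [ 0.5582 -0.2289  0.084 ] local 0.0 -0.1281
el [ 0.5445 -0.0081  0.078 ] local 0.0003 0.0931
er [ 0.5551 -0.1925  0.078 ] local -0.0008 -0.0916
nl [ 0.5514 -0.1341  0.078 ] local -0.0008 -0.033
nr [ 0.554 -0.173  0.078] local -0.0006 -0.0721
tl [ 0.5529 -0.1415  0.064 ] local 0.0002 -0.0406
tr [ 0.5541 -0.1727  0.064 ] local -0.0006 -0.0717
o [ 0.5485 -0.0997  0.084 ] L 0.2578 yaw 3.78
hl [0.54   0.0289 0.084 ] local -0.0 0.1289
hr [ 0.557  -0.2283  0.084 ] local 0.0 -0.1289
nl [ 0.5542 -0.1332  0.078 ] local 0.0035 -0.0338
nr [ 0.5586 -0.1727  0.078 ] local 0.0053 -0.0736
tong [ 0.5549 -0.1559  0.064 ] local 0.0027 -0.0565
```

Both cameras agree: origin ≈ (0.549,-0.100), yaw ≈ 3.7°, notch middle at y ≈ -53 mm. I'll shut the fingers and turn so that tool x lies along latch y, which puts the narrow 19 mm side along the notch.

Call:
send_rows(moves=[[[0,0,-8.5,0,0,0,-1],[0,0,-8.5,0,0,0,-1],[0,0,-8.5,0,0,0,-1],[0,0,-8.5,0,0,0,-1],[0,0,-8.5,0,0,0,-1]]])

```text
time_s: 1.3
position: [0.2077, -0.5894, 0.2226]
tcp_rot: [[0.465, 0.885, -0.0], [0.885, -0.465, -0.0], [-0.0, 0.0, -1.0]]
force: [-0.6, 0.0, -0.1]
opening: 0.63
```

Call:
send_rows(moves=[[[0,0,-8,0,0,0,-1],[0,0,-8,0,0,0,-1],[0,0,-8,0,0,0,-1],[0,0,-7.7,0,0,0,-1],[0,0,0,0,0,0,-1]]])

```text
time_s: 1.8
position: [0.2078, -0.5894, 0.2226]
tcp_rot: [[-0.063, 0.998, -0.0], [0.998, 0.063, -0.0], [-0.0, -0.0, -1.0]]
force: [-0.2, 0.4, 0.4]
opening: 0.169
```

```bash
cat >> h.py <<'E'
O=np.array([.5493,-.1004,.018]); YAW=np.radians(3.65)
def where(goal=None):
    from rig import readout
    s=readout.read_state(); R=np.array(s['tcp_rot']); p=np.array(s['position'])
    c,n=np.cos(YAW),np.sin(YAW); L=np.array([[c,-n,0],[n,c,0],[0,0,1]])
    print('t',s['time_s'],'latch mm',((p-O)@L*1e3).round(1),'head',np.degrees(np.arctan2(R[1,0],R[0,0])).round(2),'z',R[:,2].round(4),'F',np.round(s['force'],2),'M',np.round(s['moment'],2),'op',round(s['opening'],3),'q',np.round(s['joint_positions'],1))
    if goal is not None: print('tool shift cm',(R.T@(O+L@(np.array(goal)/1e3)-p)*100).round(2))
E
python3 -c "
from h import *
where((0,75,130))"
```

```text
t 1.8 latch mm [-372.  -466.3  204.6] head 93.6 z [-0. -0. -1.] F [-0.22  0.38  0.36] M [-0.04 -0.14 -0.03] op 0.169 q [-80.8  30.2  82.1  -0.   67.7 -84.4]
tool shift cm [54.16 37.15  7.45]
```

Call:
send_rows(moves=[[[0,0,0,3.61,2.477,0,-1],[0,0,0,3.61,2.477,0,-1],[0,0,0,3.61,2.477,0,-1],[0,0,0,3.61,2.477,0,-1],[0,0,0,3.61,2.477,0,-1]]])

```text
time_s: 2.3
position: [0.3207, -0.4001, 0.2227]
tcp_rot: [[-0.059, 0.998, 0.0], [0.998, 0.059, -0.0], [-0.0, 0.0, -1.0]]
force: [0.6, -0.5, 0.1]
opening: 0.006
```

Call:
send_rows(moves=[[[0,0,0,3.61,2.477,0,-1],[0,0,0,3.61,2.477,0,-1],[0,0,0,3.61,2.477,0,-1],[0,0,0,3.61,2.477,0,-1],[0,0,0,3.61,2.477,0,-1]]])

```text
time_s: 2.8
position: [0.4331, -0.2121, 0.2229]
tcp_rot: [[-0.059, 0.998, 0.001], [0.998, 0.059, -0.001], [-0.001, 0.001, -1.0]]
force: [0.8, -0.6, -0.0]
opening: 0.006
```

Call:
send_rows(moves=[[[0,0,0,3.61,2.477,0,-1],[0,0,0,3.61,2.477,0,-1],[0,0,0,3.61,2.477,0,-1],[0,0,0,3.61,2.477,0,-1],[0,0,0,3.61,2.477,0,-1]]])

```text
time_s: 3.3
position: [0.5453, -0.0239, 0.2228]
tcp_rot: [[-0.06, 0.998, 0.001], [0.998, 0.06, -0.0], [-0.0, 0.001, -1.0]]
force: [0.5, 0.1, -0.1]
opening: 0.005
```

Call:
send_rows(moves=[[[0,0,0,0,0,2,-1],[0,0,0,0,0,2,-1],[0,0,0,0,0,2,-1],[0,0,0,0,0,0,-1],[0,0,0,0,0,0,-1]]])

```text
time_s: 3.8
position: [0.5445, -0.0256, 0.1627]
tcp_rot: [[-0.061, 0.998, -0.0], [0.998, 0.061, 0.0], [0.0, -0.0, -1.0]]
force: [-0.1, -0.2, 0.2]
opening: 0.004
```

```bash
python3 -c "
from h import *
where((0,75,75))
from rig import capture; import cv2
a=capture('top');b=capture('scene')
cv2.imwrite('pics/z2.png',np.vstack([cv2.resize(a[160:260,325:525],None,fx=4,fy=3,interpolation=2),cv2.resize(b[100:250,115:365],None,fx=3.2,fy=2,interpolation=2)]))"
```

```text
t 3.8 latch mm [  0.   74.9 144.7] head 93.52 z [-3.e-04  1.e-04 -1.e+00] F [-0.08 -0.2   0.18] M [-0.01 -0.06 -0.03] op 0.004 q [-14.4  28.7  97.    0.   54.2 -18. ]
tool shift cm [0.01 0.   6.97]
```

View pics/z2.png

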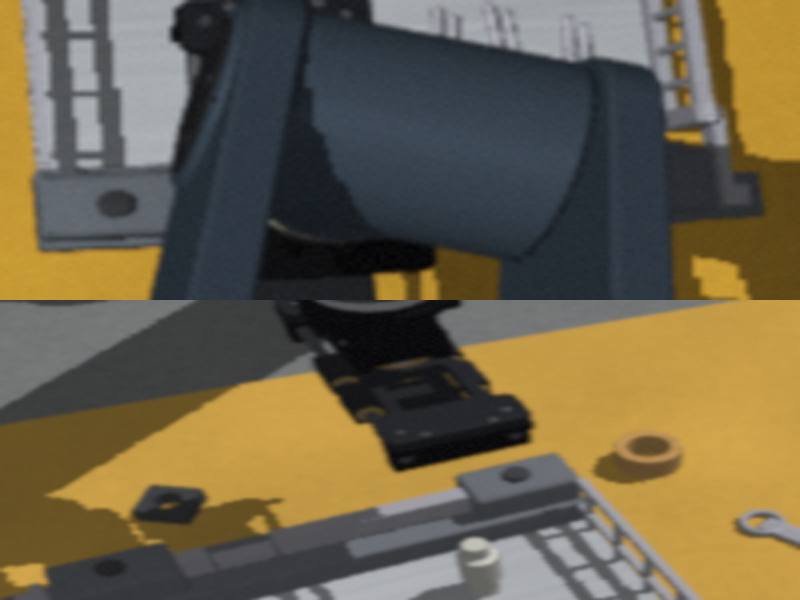

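```bash
python3 -c "
from h import *
def proj(cam,p):
    m=camera_model(cam);q=np.linalg.inv(m['pose'])@np.r_[p,1];q=q[:3]*[1,-1,-1];k=m['camera_matrix']@q;return k[:2]/k[2]
for dz in (0,.019,.07):
  for dy in (-.0095,.0095):
    u=proj('scene',[.5445,-.0256+dy,.1627+dz]);print(dz,dy,u.round(1),((u-[115,100])*[3.2,2]+[0,300]).round())
from rig import capture; import cv2
b=capture('scene');w=capture('wrist')
cv2.imwrite('pics/z3.png',np.vstack([cv2.resize(b[80:220,190:310],None,fx=4,fy=2.2,interpolation=2),cv2.resize(w,(480,290))]))"
```

```text
0 -0.0095 [241.2 171.7] [404. 443.]
0 0.0095 [251.1 168.8] [436. 438.]
0.019 -0.0095 [239.9 164.9] [400. 430.]
0.019 0.0095 [250.  161.9] [432. 424.]
0.07 -0.0095 [236.1 145.1] [388. 390.]
0.07 0.0095 [246.7 142.1] [422. 384.]
```

View pics/z3.png

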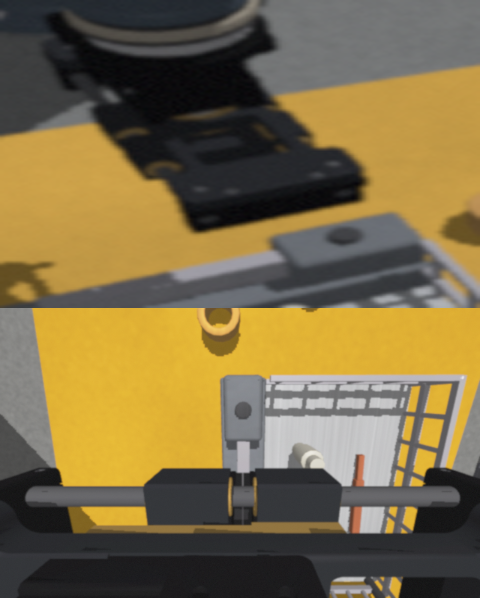

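The scene camera's view of the fingers is blocked by the gripper body. The wrist view shows them centred over the edge. I'll go down to just above it.

Call:
send_rows(moves=[[[0,0,0,0,0,2.2,-1],[0,0,0,0,0,2.2,-1],[0,0,0,0,0,2.2,-1],[0,0,0,0,0,1.3,-1],[0,0,0,0,0,0,-1]]])

```text
time_s: 4.5
position: [0.5436, -0.0255, 0.0825]
tcp_rot: [[-0.063, 0.998, -0.003], [0.998, 0.063, 0.001], [0.001, -0.003, -1.0]]
force: [-0.7, -0.0, 0.7]
opening: 0.005
```

Call:
send_rows(moves=[[[0,0,0,0,0,0.05,-1],[0,0,0,0,0,0.05,-1],[0,0,0,0,0,0.05,-1],[0,0,0,0,0,0.05,-1],[0,0,0,0,0,0,-1]]])

```text
time_s: 5.0
position: [0.5446, -0.0256, 0.0819]
tcp_rot: [[-0.063, 0.998, 0.001], [0.998, 0.063, -0.0], [-0.0, 0.001, -1.0]]
force: [0.2, 0.9, 0.3]
opening: 0.009
```

```bash
python3 -c "
from h import *
where((0,75,59))"
```

```text
t 5.0 latch mm [ 0.1 74.9 63.9] head 93.61 z [ 7.e-04 -1.e-04 -1.e+00] F [0.16 0.95 0.29] M [-0.03 -0.13 -0.03] op 0.009 q [-14.4  36.  100.3   0.   43.6 -18.1]
tool shift cm [ 0.01 -0.01  0.49]
```

Call:
send_rows(moves=[[[0,0,0,0,0,0.1,-1],[0,0,0,0,0,0.1,-1],[0,0,0,0,0,0.1,-1],[0,0,0,0,0,0,-1],[0,0,0,0,0,0,-1]]])

```text
time_s: 5.5
position: [0.5444, -0.0256, 0.0785]
tcp_rot: [[-0.063, 0.998, -0.0], [0.998, 0.063, 0.0], [0.0, -0.0, -1.0]]
force: [0.3, -0.6, 0.1]
opening: 0.01
```

Call:
send_rows(moves=[[[0,0,0,0,0,0.1,-1],[0,0,0,0,0,0,-1],[0,0,0,0,0,0,-1],[0,0,0,0,0,0,-1],[0,0,0,0,0,0,-1]]])

```text
time_s: 6.0
position: [0.5445, -0.0256, 0.0776]
tcp_rot: [[-0.063, 0.998, 0.0], [0.998, 0.063, 0.0], [0.0, 0.0, -1.0]]
force: [-0.6, -0.0, 1.2]
opening: 0.006
```

Call:
send_rows(moves=[[[0,0,0,0,0,0.1,-1],[0,0,0,0,0,0,-1],[0,0,0,0,0,0,-1],[0,0,0,0,0,0,-1],[0,0,0,0,0,0,-1]]])

```text
time_s: 6.5
position: [0.5445, -0.0256, 0.0766]
tcp_rot: [[-0.063, 0.998, 0.0], [0.998, 0.063, 0.0], [0.0, 0.0, -1.0]]
force: [0.3, -0.3, 2.8]
opening: 0.008
```

Contact is at z ≈ 0.078 as expected, with force rising about 1.2 N per mm. I'll press slightly more, then slide right.

Call:
send_rows(moves=[[[0,0,0,0,0,0.06,-1],[0,0,0,0,0,0,-1],[0,0,0,0,0,0,-1],[0,0,0,-0.3,0,0,-1],[0,0,0,-0.5,0,0,-1]]])

```text
time_s: 7.0
position: [0.5449, -0.0331, 0.076]
tcp_rot: [[-0.063, 0.998, -0.0], [0.998, 0.063, 0.001], [0.001, -0.0, -1.0]]
force: [-0.9, 2.2, 3.3]
opening: 0.004
```

Call:
send_rows(moves=[[[0,0,0,-0.5,0,0,-1],[0,0,0,-0.5,0,0,-1],[0,0,0,-0.5,0,0,-1],[0,0,0,-0.5,0,0,-1],[0,0,0,-0.5,0,0,-1]]])

```text
time_s: 7.5
position: [0.5465, -0.059, 0.0759]
tcp_rot: [[-0.063, 0.998, -0.0], [0.998, 0.063, 0.0], [0.0, -0.0, -1.0]]
force: [-0.3, 2.8, 2.6]
opening: 0.006
```

Call:
send_rows(moves=[[[0,0,0,-0.5,0,0,-1],[0,0,0,-0.5,0,0,-1],[0,0,0,-0.5,0,0,-1],[0,0,0,-0.5,0,0,-1],[0,0,0,-0.5,0,0,-1]]])

```text
time_s: 8.0
position: [0.5481, -0.0839, 0.0759]
tcp_rot: [[-0.063, 0.998, -0.0], [0.998, 0.063, 0.0], [0.0, -0.0, -1.0]]
force: [-0.0, 1.4, 3.5]
opening: 0.007
```

```bash
python3 -c "
from h import *
where((0,-53,60))"
```

```text
t 8.0 latch mm [-0.2 16.5 57.9] head 93.61 z [-1.e-04  0.e+00 -1.e+00] F [-0.    1.41  3.47] M [ 0.46 -0.07 -0.01] op 0.007 q [-20.3  37.1  99.1   0.   43.8 -23.9]
tool shift cm [-6.95  0.02 -0.21]
```

Call:
send_rows(moves=[[[0,0,0,-0.5,0,0,-1],[0,0,0,-0.5,0,0,-1],[0,0,0,-0.5,0,0,-1],[0,0,0,-0.5,0,0,-1],[0,0,0,-0.5,0,0,-1]]])

```text
time_s: 8.5
position: [0.5496, -0.1088, 0.0759]
tcp_rot: [[-0.063, 0.998, -0.0], [0.998, 0.063, 0.0], [0.0, -0.0, -1.0]]
force: [1.0, 3.1, 3.9]
opening: 0.007
```

Call:
send_rows(moves=[[[0,0,0,-0.5,0,0,-1],[0,0,0,-0.5,0,0,-1],[0,0,0,-0.5,0,0,-1],[0,0,0,0,0,0,-1],[0,0,0,0,0,0,-1]]])

```text
time_s: 9.0
position: [0.5508, -0.1246, 0.076]
tcp_rot: [[-0.064, 0.998, 0.0], [0.998, 0.064, -0.002], [-0.002, 0.0, -1.0]]
force: [-0.9, -2.2, 3.2]
opening: 0.01
```

Call:
send_rows(moves=[[[0,0,0,-0.3,0,0,-1],[0,0,0,-0.3,0,0,-1],[0,0,0,-0.3,0,0,-1],[0,0,0,0,0,0,-1],[0,0,0,0,0,0,-1]]])

```text
time_s: 9.5
position: [0.5512, -0.1327, 0.076]
tcp_rot: [[-0.063, 0.998, 0.0], [0.998, 0.063, -0.0], [-0.0, 0.0, -1.0]]
force: [-0.8, 1.5, 3.7]
opening: 0.002
```

Call:
send_rows(moves=[[[0,0,0,-0.3,0,0,-1],[0,0,0,-0.3,0,0,-1],[0,0,0,-0.3,0,0,-1],[0,0,0,0,0,0,-1],[0,0,0,0,0,0,-1]]])

```text
time_s: 10.0
position: [0.552, -0.1422, 0.076]
tcp_rot: [[-0.063, 0.998, 0.001], [0.998, 0.063, -0.001], [-0.001, 0.0, -1.0]]
force: [-0.2, 0.2, 2.1]
opening: 0.003
```

```bash
python3 -c "
from h import *
where((0,-53,60))"
```

```text
t 10.0 latch mm [  0.  -41.9  58. ] head 93.62 z [ 6.0e-04 -1.3e-03 -1.0e+00] F [-0.24  0.16  2.15] M [-0.09 -0.02 -0.01] op 0.003 q [-25.7  37.9  96.9  -0.1  45.2 -29.2]
tool shift cm [-1.11 -0.   -0.2 ]
```

Call:
send_rows(moves=[[[0,0,0,-0.3,0,0,-1],[0,0,0,0,0,0,-1],[0,0,0,0,0,0,-1],[0,0,0,0,0,0,-1],[0,0,0,0,0,0,-1]]])

```text
time_s: 10.5
position: [0.5518, -0.1443, 0.0758]
tcp_rot: [[-0.063, 0.998, -0.0], [0.998, 0.063, 0.0], [0.0, -0.0, -1.0]]
force: [0.6, 0.5, -0.1]
opening: 0.004
```

Call:
send_rows(moves=[[[0,0,0,-0.3,0,0,-1],[0,0,0,-0.1,0,0,-1],[0,0,0,0,0,0,-1],[0,0,0,0,0,0,-1],[0,0,0,0,0,0,-1]]])

```text
time_s: 11.0
position: [0.5522, -0.1483, 0.076]
tcp_rot: [[-0.063, 0.998, -0.0], [0.998, 0.063, 0.0], [0.0, -0.0, -1.0]]
force: [-0.2, -0.4, 0.1]
opening: 0.003
```

Call:
send_rows(moves=[[[0,0,0,-0.3,0,0,-1],[0,0,0,-0.1,0,0,-1],[0,0,0,0,0,0,-1],[0,0,0,0,0,0,-1],[0,0,0,0,0,0,-1]]])

```text
time_s: 11.5
position: [0.5524, -0.1523, 0.0759]
tcp_rot: [[-0.063, 0.998, -0.0], [0.998, 0.063, 0.0], [0.0, -0.0, -1.0]]
force: [0.2, 0.3, -0.7]
opening: 0.007
```

```bash
python3 -c "
from h import *
where((0,-53,60))"
```

```text
t 11.5 latch mm [ -0.2 -52.   57.9] head 93.61 z [-0.  0. -1.] F [ 0.24  0.25 -0.65] M [-0.06 -0.11  0.01] op 0.007 q [-26.6  38.1  96.4   0.   45.5 -30.2]
tool shift cm [-0.1   0.02 -0.21]
```

The force fell to zero at y ≈ -44, so the fingers are in the notch, as seen in the images. Now I'll go down to the tongue.

Call:
send_rows(moves=[[[0,0,0,-0.1,0,0.2,-1],[0,0,0,0,0,0.3,-1],[0,0,0,0,0,0.3,-1],[0,0,0,0,0,0.2,-1],[0,0,0,0,0,0,-1]]])

```text
time_s: 12.0
position: [0.5522, -0.1532, 0.0655]
tcp_rot: [[-0.063, 0.998, -0.001], [0.998, 0.063, 0.0], [0.001, -0.001, -1.0]]
force: [-0.4, -0.3, -0.4]
opening: 0.004
```

Call:
send_rows(moves=[[[0,0,0,0,0,0.1,-1],[0,0,0,0,0,0.1,-1],[0,0,0,0,0,0.1,-1],[0,0,0,0,0,0,-1],[0,0,0,0,0,0,-1]]])

```text
time_s: 12.5
position: [0.5526, -0.1534, 0.0632]
tcp_rot: [[-0.063, 0.998, 0.0], [0.998, 0.063, -0.0], [-0.0, 0.0, -1.0]]
force: [-0.7, 0.1, 3.9]
opening: 0.005
```

Call:
send_rows(moves=[[[0,0,0,0,0,0.1,-1],[0,0,0,0,0,0.1,-1],[0,0,0,0,0,0.1,-1],[0,0,0,0,0,0,-1],[0,0,0,0,0,0,-1]]])

```text
time_s: 13.0
position: [0.5526, -0.1534, 0.06]
tcp_rot: [[-0.063, 0.998, 0.0], [0.998, 0.063, -0.0], [-0.0, 0.0, -1.0]]
force: [-0.7, 0.2, 4.6]
opening: 0.006
```

The tongue started at z ≈ 0.064 with 3.9 N. The force now fits about 4 mm of travel, so I'll press it the rest of the way.

Call:
send_rows(moves=[[[0,0,0,0,0,0.1,-1],[0,0,0,0,0,0.1,-1],[0,0,0,0,0,0.05,-1],[0,0,0,0,0,0,-1],[0,0,0,0,0,0,-1]]])

```text
time_s: 13.5
position: [0.5526, -0.1534, 0.0576]
tcp_rot: [[-0.063, 0.998, 0.0], [0.998, 0.063, -0.0], [-0.0, 0.0, -1.0]]
force: [-1.5, 0.5, 5.7]
opening: 0.007
```

Call:
send_rows(moves=[[[0,0,0,0,0,0.05,-1],[0,0,0,0,0,0,-1],[0,0,0,0,0,0,-1],[0,0,0,0,0,0,-1],[0,0,0,0,0,0,-1]]])

```text
time_s: 14.0
position: [0.5526, -0.1534, 0.0574]
tcp_rot: [[-0.063, 0.998, 0.0], [0.998, 0.063, -0.0], [-0.0, 0.0, -1.0]]
force: [-1.2, 1.2, 8.0]
opening: 0.006
```

```bash
python3 -c "
from h import *
where((0,-53,60))
from rig import spot_in,capture
for c in ('scene','top'):
    capture(c); print(c,[(np.round(d['location'],3).tolist(),round(d['p'],2)) for d in spot_in(c,'gate_end')[:2]])"
```

```text
t 14.0 latch mm [ -0.1 -53.1  39.4] head 93.61 z [ 3.e-04 -2.e-04 -1.e+00] F [-1.22  1.25  7.98] M [0.12 0.12 0.02] op 0.006 q [-26.7  39.8  96.8  -0.   43.4 -30.3]
tool shift cm [ 0.01  0.01 -2.06]
scene [([0.733, -0.352, 0.067], 0.72)]
top [([0.735, -0.344, 0.072], 0.82)]
```

The tongue has bottomed at 8 N and the gate has swung away. I'll lift straight up, well clear, and check.

Call:
send_rows(moves=[[[0,0,0,0,0,-0.3,-1],[0,0,0,0,0,-0.5,-1],[0,0,0,0,0,-1,-1],[0,0,0,0,0,-2,-1],[0,0,0,0,0,-3,-1]]])

```text
time_s: 14.7
position: [0.551, -0.1527, 0.1241]
tcp_rot: [[-0.063, 0.998, -0.004], [0.998, 0.063, 0.002], [0.002, -0.004, -1.0]]
force: [-0.7, -0.4, 0.4]
opening: 0.002
```

Call:
send_rows(moves=[[[0,0,0,0,0,-3,-1],[0,0,0,0,0,-4,-1],[0,0,0,0,-4,0,-1],[0,0,0,0,-4,0,-1],[0,0,0,0,-4,0,-1]]])

```text
time_s: 15.2
position: [0.4314, -0.1607, 0.1954]
tcp_rot: [[-0.064, 0.998, 0.0], [0.998, 0.064, -0.001], [-0.001, 0.0, -1.0]]
force: [0.2, -0.2, -0.3]
opening: 0.003
```

Call:
send_rows(moves=[[[0,0,0,0,0,0,-1],[0,0,0,0,0,0,-1],[0,0,0,0,0,0,-1],[0,0,0,0,0,0,-1],[0,0,0,0,0,0,-1]]])

```text
time_s: 15.7
position: [0.4337, -0.1611, 0.1949]
tcp_rot: [[-0.064, 0.998, 0.001], [0.998, 0.064, -0.0], [-0.0, 0.0, -1.0]]
force: [-0.4, -0.1, -0.1]
opening: 0.003
```

Call:
send_rows(moves=[[[0,0,0,0,0,0,-1],[0,0,0,0,0,0,-1],[0,0,0,0,0,0,-1],[0,0,0,0,0,0,-1],[0,0,0,0,0,0,-1]]])

```text
time_s: 16.2
position: [0.4327, -0.1609, 0.1949]
tcp_rot: [[-0.063, 0.998, -0.0], [0.998, 0.063, 0.0], [0.0, -0.0, -1.0]]
force: [-0.0, -0.1, 0.4]
opening: 0.003
```

Call:
send_rows(moves=[[[0,0,0,0,0,0,-1],[0,0,0,0,0,0,-1],[0,0,0,0,0,0,-1],[0,0,0,0,0,0,-1],[0,0,0,0,0,0,-1]]])

```text
time_s: 16.7
position: [0.4328, -0.1609, 0.195]
tcp_rot: [[-0.063, 0.998, 0.0], [0.998, 0.063, -0.0], [-0.0, 0.0, -1.0]]
force: [-0.1, -0.7, -0.6]
opening: 0.006
```

Call:
send_rows(moves=[[[0,0,0,0,0,0,-1],[0,0,0,0,0,0,-1],[0,0,0,0,0,0,-1],[0,0,0,0,0,0,-1],[0,0,0,0,0,0,-1]]])

```text
time_s: 17.2
position: [0.4328, -0.1609, 0.195]
tcp_rot: [[-0.063, 0.998, 0.0], [0.998, 0.063, -0.0], [-0.0, 0.0, -1.0]]
force: [-1.0, -0.2, -0.6]
opening: 0.006
```

```bash
python3 -c "
from h import *
where()
from rig import spot_in,capture
import cv2
for c in ('scene','top','scene'):
    im=capture(c); print(c,[(np.round(d['location'],3).tolist(),round(d['p'],2)) for d in spot_in(c,'gate_end')[:2]])
b=im[150:370,60:380]
cv2.imwrite('pics/end.png',cv2.resize(b,None,fx=2.5,fy=2.5,interpolation=2))"
```

```text
t 17.2 latch mm [-120.1  -53.   177. ] head 93.61 z [ 1.e-04 -0.e+00 -1.e+00] F [-1.   -0.16 -0.63] M [-0.03 -0.15  0.  ] op 0.006 q [-34.3  20.2 106.6   0.   53.2 -37.9]
scene [([0.734, -0.355, 0.067], 0.88), ([0.63, -0.032, 0.078], 0.21)]
top [([0.734, -0.342, 0.07], 0.69)]
scene [([0.734, -0.353, 0.066], 0.76)]
```

View pics/end.png

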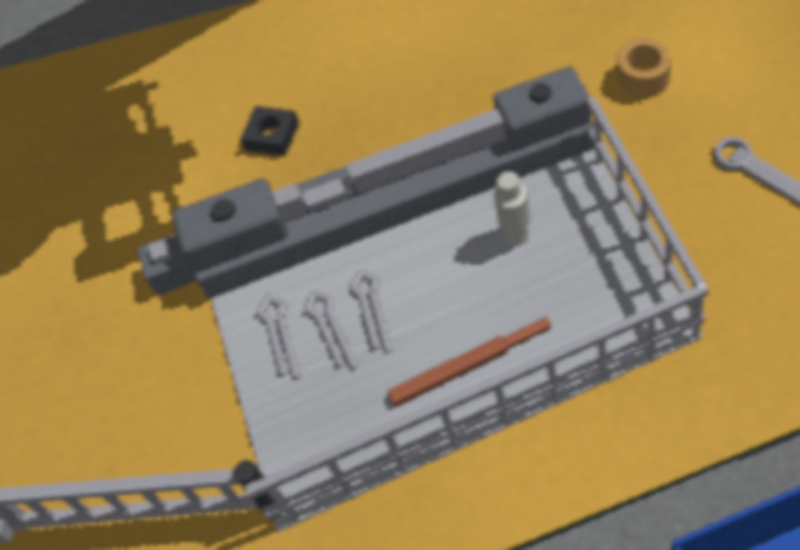

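The picture shows the gate swung fully out at lower left, hinged at crop (250,475). The tongue is back up in the notch at crop (325,190), and the loose parts look unmoved. The gate-end positions are steady and correspond to about 1.2 rad, and the fingers are well clear.

```bash
python3 -c "
from rig import bot
print(bot.hand_in())"
```

```text
the job is handed in; nothing more can be done
None
```

The gate is open and I've handed the job in, after about 17 s of the 51 s allowed; no verdict was reported.

- **Slide:** I put the shut fingers on the edge about 75 mm left of its middle. I pressed it about 2 mm (roughly 3 N) and slid right. The force fell to zero at y ≈ -44 mm, which agrees with the notch middle of about -53 mm seen in the images.
- **Press:** I pushed the tongue down until it bottomed out at about 39 mm height (8 N). The edge was never pressed more than about 2 mm during the slide.
- **Last checks:** The gate's position was the same at t = 14 s and t = 17 s. It works out at about 1.2 rad open. In the final picture the tongue and edge were up and the loose parts looked unmoved. The fingers stood about 120 mm in front of the latch, with only noise on the force reading.

The two cameras disagreed by about 1 cm in y on the opened gate's position, which is too little to change the result. I judged the tongue, edge and parts by eye from that picture and did not measure them. No check failed.

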